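Probe the freezer boxes and put them back in the cold

TASK

Take the temperature probe from its stand and rest its tip for about a second on the steel reference disc of the logger, and then, for about a second each, on the steel disc on the lid of every white freezer box on the table, the lowest box first and the tallest last. Hang the probe back in its fork, and push each box, lid up, along the lane through the swing gate of the cold bay (never lift one in over the walls) until all are wholly inside and both half-flaps have swung shut behind them. Leave everything else on the bench alone.

Things in the scene. Friction and masses are not known exactly. Their poses are not given: they have to be found in the camera images.
- box_low: the lowest of up to three white plastic freezer boxes with closed lids (may be absent): a solid block 62 mm along its x, 100 mm along its y, 26 mm high, 0.14 to 0.4 kg. Origin: centre of its underside, z up. Can be gripped from above across its 62 mm
- box_low_disc (a point): centre of the steel test disc (24 mm across, dark rim, flush) on the lid of box_low: 28 mm from the lid's centre towards the box's +y end, 26 mm above the underside
- box_mid: the middle of up to three white plastic freezer boxes with closed lids (may be absent): a solid block 62 mm along its x, 100 mm along its y, 40 mm high, 0.14 to 0.4 kg. Origin: centre of its underside, z up. Can be gripped from above across its 62 mm
- box_mid_disc (a point): centre of the steel test disc (24 mm across, dark rim, flush) on the lid of box_mid: 28 mm from the lid's centre towards the box's +y end, 40 mm above the underside
- box_tall: the tallest of up to three white plastic freezer boxes with closed lids (may be absent): a solid block 62 mm along its x, 100 mm along its y, 54 mm high, 0.14 to 0.4 kg. Origin: centre of its underside, z up. Can be gripped from above across its 62 mm
- box_tall_disc (a point): centre of the steel test disc (24 mm across, dark rim, flush) on the lid of box_tall: 28 mm from the lid's centre towards the box's +y end, 54 mm above the underside
- ref_disc (a point): centre of the steel reference disc (24 mm across, dark rim, flush) on top of the logger, a fixed grey box 90 mm along x, 120 mm along y, 40 mm high; the disc lies 36 mm to +y of the logger's centre
- probe: hand-held contact temperature probe, rigid, 0.12 kg, 170 mm long, hanging upright in its stand. Origin: the very tip at its lower end; z runs up the probe. Steel stem 10 mm thick from 0 to 90 mm, round black collar 40 mm across from 90 to 98 mm, square grey handle 24 x 24 mm (sides along x and y) from 98 to 170 mm: grip this from above
- fork (a point): stand of the probe, fixed: two level prongs 56 mm long with a 22 mm wide slot between them, open to the stand's -x side; this point is the middle of the rest, level with the prongs' upper face, 115 mm above the table. The probe's collar rests on the prongs with the stem hanging through the slot, so the tip hangs 25 mm above the table straight below this point; a 50 mm wide post stands 31 to 49 mm to +x of it, as high as the prongs
- cooler: fixed bench-top cold bay, white, open at the top. Origin: on the table, under the middle of its swing gate; x points level into the bay, y along the gate. The bay is 122 mm wide inside, 270 mm deep, walls 20 mm thick and 60 mm high, its floor level with the table top, a 120 mm high cooling unit at the far end. Two half-flaps close the gate; a box must be some 60 mm past the gate before they can swing shut behind it
- lane (a point): point on the table 75 mm in front of the gate, in the middle of the open lane, axes as the cooler's. The lane is 122 mm wide and runs 120 mm out from the gate between two rails 16 mm wide and 15 mm high; its floor is the table top. A box set here with its 62 mm along x slides straight in, and boxes already inside are pushed on ahead of it
- flap_l (a joint): the left (+y) half of the swing gate, a light plate 58 mm wide, 4 mm thick, 50 mm high, hung on an upright hinge at the cooler's y = +61 mm; 0 = shut (in the plane x = 0), grows to 1.5 rad as it swings into the bay (it cannot swing out). A weak spring (0.01 N m per rad) swings it shut
- flap_r (a joint): the right (-y) half of the swing gate, a light plate 58 mm wide, 4 mm thick, 50 mm high, hung on an upright hinge at the cooler's y = -61 mm; 0 = shut (in the plane x = 0), grows to 1.5 rad as it swings into the bay (it cannot swing out). A weak spring (0.01 N m per rad) swings it shut
- marker: loose marker pen lying on the table, 130 mm long, 16 mm thick, origin in its middle on the underside; leave alone
- jar: loose closed jar, 54 mm across, 75 mm high, origin under its centre; leave alone
- beaker: loose open cup, 70 mm across the rim, 90 mm high, origin under its centre; leave alone
Not all that is in view belongs to the job. What is shaped like the box_low but yellow is not meant.

How it is judged:
By the outcome, as a careful person would: the job done as asked, in the order asked, and still so for the second after the job is handed in, with the robot touching nothing.
Of box_low, box_mid, box_tall only 2 to 3 are there at a start; the rules pass over those that are not, and their reading is None.
At some moment in a run one of box_low, box_mid, box_tall may be knocked a few centimetres aside while the robot is not near it.
It also fails if it takes over 210 s, if anything falls off the work surface, if the arm or the gripper's body presses on something with over 40 N, if the wrist force passes 120 N, or if a joint passes its speed limit or range.

ROBOT

A 7-joint arm with a two-finger parallel gripper is mounted at the origin on the work surface. World frame = base frame: x ahead of the robot, y to its left, z up, the work surface at z = 0. Lengths are in m, angles in rad, forces in N, time in s.
With the tool pointing down it reaches from about 0.425 to 0.975 m from the base axis. Payload 16.7 kg.
Tool frame: the origin (TCP) lies at the very end of the fingers, on their centre line; the grasp point (between the pads) lies 19 mm behind it; z points along the fingers, y is the line along which they close (so a half turn about z gives the same grasp; the last joint's range is limited). The gripper opens to 85 mm and grips with 20 to 120 N. Pads are 22 mm wide; open, the fingers measure 114 mm over their backs; the gripper's body (76 mm by 85 mm) begins 54 mm behind the grasp point. The pads swing forward as they close: fully open they stand 13 mm farther back than shut.
Start: joints at [-1.256, 0.426, 0.074, 1.606, -0.034, 1.111, -0.067], TCP at [0.302, 0.604, 0.231] pointing down, gripper open.
Joint ranges: [-2.85, 2.85], [-0.5, 2.14], [-1.23, 1.37], [0.21, 2.46], [-1.02, 4.16], [0.16, 2.05], [-2.73, 2.73]. Speed limits (rad/s): [1.89, 1.89, 2.39, 2.39, 3.01, 3.01, 3.01].

INTERFACE

Orientations are given as a rotation vector (axis times angle).
In Python, from station import * gives the robot as it stands.
- The arm moves only by the shell command python3 -m jog 'ROWS' [OPENING] [FORCE]. ROWS is JSON, a list of rows, each a list of 4 numbers: the shift along the tool's x, y, z in units of 30 mm (1.0 is 30 mm), then the turn about the tool's z in units of 6 degrees (1.0 is 6 degrees). A call has 1 to 5 rows; each row shifts and turns the commanded pose from where the row before left it, along the tool's axes as they then stand; what a row does not reach is not made up. A row lasts 1/8 s, in which the tool goes at most 62.5 mm and 10.7 degrees, less where a joint would pass 70% of its speed; a pose out of reach is approached as far as the arm can. A call is refused whole if a number of a shift passes 1 or a number of a turn 1, either way. A call with a gripper value outside its range is refused whole. OPENING is the closure, from 0 (fully open) to 1 (shut), set as the call begins (- or left out, the last holds). The fingers move at their own pace and stop on an object; FORCE is the grip in N (left out, the last holds). Time passes only in rows, so rows that do not move let the fingers close. It gives the time, the measured TCP pose, the force, the opening and the grip force at its end, in the units of the state.
- sense(): the state, without advancing time (a new reading comes with each control period).
- camera(name): name is "side" or "top"; returns the picture (384x512x3 uint8, blue, green, red); there is no depth.
- camera_model(name): a dict with "intrinsics" (3x3 intrinsics, pixels), "origin" and "rotation" of the camera in the world. Camera axes: x right, y up, looking along -z (the intrinsics and any distortion apply to the point x, -y, -z); pixel columns grow to the right and rows downward; lengths in m; the calibration is good to about 2 mm. A picture is of the moment at which its call begins. camera_model takes no time and is no camera call.
- job_done(): hands the job in; it is judged then, once.
The state is a dict: "t": time; "qpos": joint angles; "joint_vel": joint speeds; "joint_efforts": joint torques, N m; "position": TCP position; "tcp_rot": TCP orientation; "ft_force": force on the tool from outside, world axes, zero at the start; "ft_torque": the same for the moment, N m; "opening": finger opening in m; "gripper_force": force on a finger pad.
Only numpy, scipy, OpenCV 4.12 (cv2) and the standard library are available. Lean on these libraries where they do the work, as an engineer would, in place of code of your own. Each camera call takes 0.05 s, during which the arm holds its last target. There are 200 camera calls.

## Working session

There is one attempt and no reset: what is moved stays moved. The work goes in short steps, Python scripts to look and compute and a shell command to move; the robot and the scene stay as the last step left them, time stands still between calls to the robot, and variables do not carry over. Pictures are saved under pics/ and viewed, at most 14 in all, crops included, and the job is handed in when it is done.

```bash
mkdir -p pics; ls
python3 - <<'E'
from station import *
import cv2,numpy as np
s=sense();print(s)
for n in("top","side"):
    m=camera_model(n);print(n,m)
    cv2.imwrite(f"pics/{n}0.png",cv2.resize(camera(n),(800,600)))
E
```

```text
pics
{'t': 0.0, 'qpos': array([-1.25652073,  0.42676709,  0.07384766,  1.60661271, -0.03409107,
        1.11083033, -0.0671397 ]), 'joint_vel': array([-0.00097644, -0.00048353,  0.00061606, -0.00045652,  0.00177095,
       -0.00231761,  0.00051222]), 'joint_efforts': array([-1.08286484e-03, -9.49853539e+01,  3.75989914e+00, -4.63538897e+01,
        1.89202797e-02,  9.87880630e-03,  1.06271207e-05]), 'position': array([0.30178496, 0.60330742, 0.23058459]), 'tcp_rot': array([-7.22037401e-01, -3.05728270e+00,  2.10893806e-03]), 'ft_force': array([0.03120099, 0.12982863, 0.41265899]), 'ft_torque': array([-0.0579074 ,  0.00198495,  0.00452485]), 'gripper_force': 0.0, 'opening': 0.08567652576823913}
top {'intrinsics': array([[489.10808727,   0.        , 257.56759352],
       [  0.        , 489.10808727, 190.51609462],
       [  0.        ,   0.        ,   1.        ]]), 'origin': array([ 0.28471823, -0.03278566,  1.57636301]), 'rotation': array([ 0.13672906, -0.12297293, -1.57650981])}
side {'intrinsics': array([[370.39263062,   0.        , 260.03487219],
       [  0.        , 370.39263062, 200.89050012],
       [  0.        ,   0.        ,   1.        ]]), 'origin': array([ 0.49614904, -0.68009214,  0.85761248]), 'rotation': array([ 0.71425506, -0.00580886, -0.02154526])}
```

View pics/top0.png

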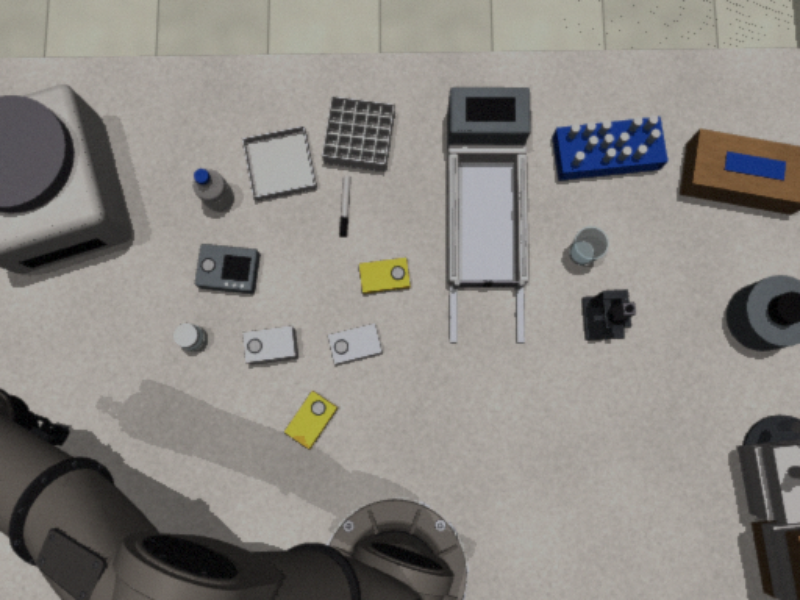

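View pics/side0.png

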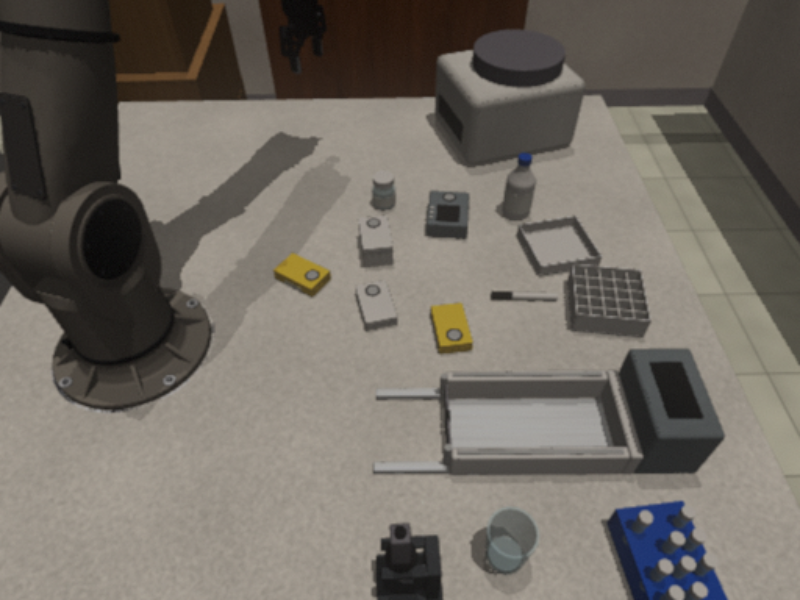

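The top view shows white boxes with discs at about (255,346) and (341,347), and the logger disc at (208,265). The fork and probe are at (615,310), and the cooler gate is at (487,285) with the lane below it. Next I'll zoom in.

```bash
cat > h.py <<'E'
from station import *
import cv2,numpy as np
from scipy.spatial.transform import Rotation as R
def ray(n,u,v):
    m=camera_model(n);K=m["intrinsics"]
    d=np.array([(u-K[0,2])/K[0,0],-(v-K[1,2])/K[1,1],-1]);
    return m["origin"],R.from_rotvec(m["rotation"]).apply(d)
def at(n,u,v,z):
    o,d=ray(n,u,v);return o+d*(z-o[2])/d[2]
def tri(a,b):
    (o1,d1),(o2,d2)=ray("top",*a),ray("side",*b)
    k=np.linalg.lstsq(np.c_[d1,-d2],o2-o1,rcond=None)[0]
    p,q=o1+d1*k[0],o2+d2*k[1];return (p+q)/2,np.linalg.norm(p-q)
def crop(n,x0,x1,y0,y1,f,name,im=None):
    im=camera(n) if im is None else im
    cv2.imwrite(f"pics/{name}.png",cv2.resize(im[y0:y1,x0:x1],None,fx=f,fy=f,interpolation=cv2.INTER_CUBIC))
def rel(p,s=None):  # world target TCP -> tool-axis shift in row units
    s=s or sense();return R.from_rotvec(s["tcp_rot"]).inv().apply(np.array(p)-s["position"])/0.03
def yaw(s=None):
    s=s or sense();Rm=R.from_rotvec(s["tcp_rot"]).as_matrix();return np.degrees(np.arctan2(Rm[1,1],Rm[0,1])),np.degrees(np.arctan2(Rm[1,0],Rm[0,0]))
E
python3 - <<'E'
from h import *
f=512/800
for nm,a,b in [("L",(255,346),(374,223)),("R",(341,347),(373,290)),("ref",(208,265),(450,197)),("probe",(629,308),(401,530))]:
    print(nm,tri(np.array(a)*f,np.array(b)*f))
print(yaw())
t=cv2.imread("pics/top0.png")
im=camera("top")
crop("top",115,275,145,245,5,"c1",im)
crop("top",280,420,85,225,4.2,"c2",im)
E
```

```text
L (array([0.44507509, 0.27623025, 0.05175753]), np.float64(0.0026633783209831243))
R (array([0.44429276, 0.10615262, 0.02397411]), np.float64(0.0028612196855669456))
ref (array([0.61539958, 0.38006518, 0.03704454]), np.float64(0.003067670594767839))
probe (array([ 0.49275389, -0.43385465,  0.19653606]), np.float64(0.0027730220143061582))
(np.float64(63.425859158179136), np.float64(153.42586379696928))
```

View pics/c1.png

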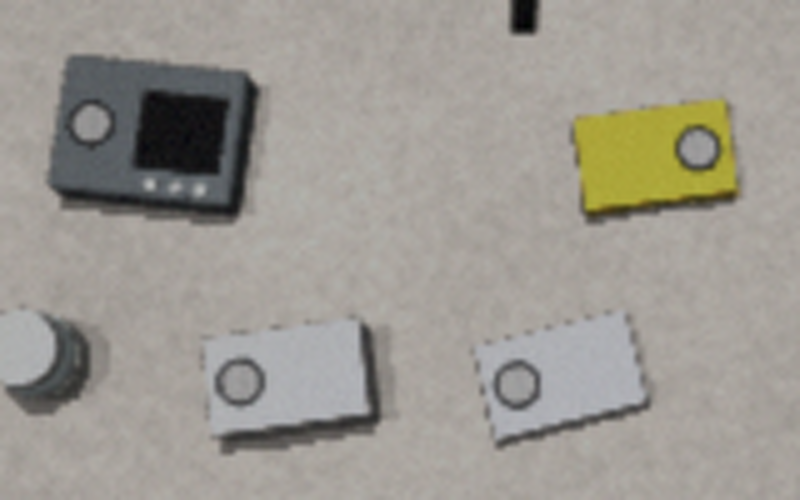

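View pics/c2.png

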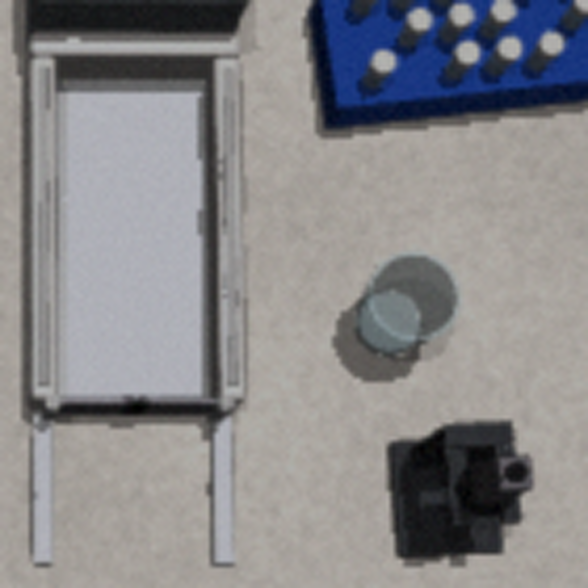

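Run:
```python
from h import *
P=lambda c,z,x0=115,y0=145,f=5:at("top",x0+(c[0]+.5)/f-.5,y0+(c[1]+.5)/f-.5,z)
for nm,cs,d,z in [("tall",[(205,338),(360,320),(374,415),(212,437)],(240,382),.054),("low",[(475,347),(627,312),(648,402),(497,442)],(517,384),.026),("log",[(68,57),(250,75),(238,213),(53,187)],(91,123),.04)]:
    q=np.array([P(c,z) for c in cs]);c=q.mean(0);D=P(d,z)
    v=(q[0]+q[3]-q[1]-q[2])/2
    print(nm,"c",c.round(4),"disc",D.round(4),"len",np.linalg.norm(v),"ang+y",np.degrees(np.arctan2(v[1],v[0])).round(1),"ang disc",np.degrees(np.arctan2(*(D-c)[1::-1])).round(1),np.linalg.norm(D-c))
Q=lambda c,z:P(c,z,280,85,4.2)
for c in [(41,565),(41,418),(223,565),(223,418)]: print("rail",Q(c,.015).round(4))
for c in [(33,55),(33,400),(243,55),(243,400)]: print("wall",Q(c,.06).round(4))
s=camera("side")
crop("side",225,305,314,384,8,"s1",s)
```

```text
tall c [0.4476 0.2476 0.054 ] disc [0.4449 0.2774 0.054 ] len 0.09978288888639797 ang+y 96.7 ang disc 95.0 0.02999619807488375
low c [0.4499 0.0779 0.026 ] disc [0.4449 0.1065 0.026 ] len 0.09920152115354469 ang+y 103.4 ang disc 100.1 0.028970358243985014
log c [0.6077 0.3405 0.04  ] disc [0.6145 0.3802 0.04  ] len 0.11962509713935433 ang+y 82.5 ang disc 80.3 0.04019659377585955
rail [ 0.451  -0.1213  0.015 ]
rail [ 0.5649 -0.1236  0.015 ]
rail [ 0.4496 -0.2599  0.015 ]
rail [ 0.5634 -0.2638  0.015 ]
wall [ 0.8417 -0.1203  0.06  ]
wall [ 0.5706 -0.1152  0.06  ]
wall [ 0.8397 -0.2823  0.06  ]
wall [ 0.5689 -0.2726  0.06  ]
```

View pics/s1.png

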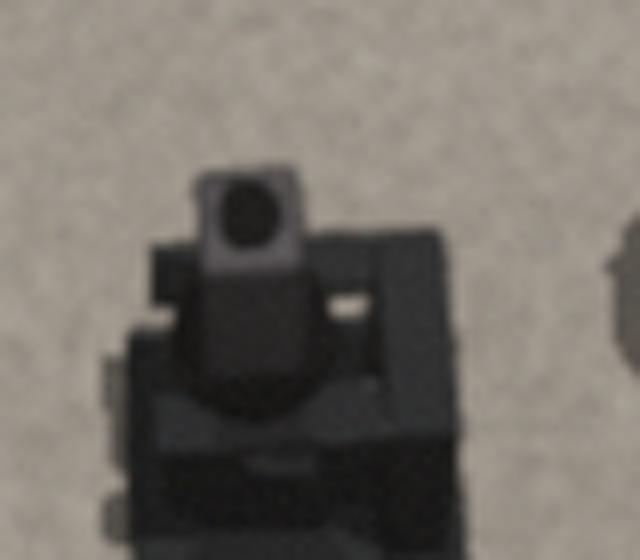

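```bash
python3 - <<'E'
from h import *
S=lambda c,z:at("side",225+(c[0]+.5)/8-.5,314+(c[1]+.5)/8-.5,z)
for c in [(197,172),(298,165),(303,270),(203,275)]: print("handle",S(c,.195).round(4))
a=(280+(517.5)/4.2-.5,85+472.5/4.2-.5);b=(225+249.5/8-.5,314+220.5/8-.5)
print(tri(a,b),at("top",*a,.195),at("side",*b,.195))
E
python3 -m jog '[[0,0,-0.2,1],[0,0,-0.2,1],[0,0,-0.2,1],[0,0,-0.2,1],[0,0,-0.2,1]]' 0 40
python3 -m jog '[[0,0,0,1],[0,0,0,1],[0,0,0,1],[0,0,0,1],[0,0,0,1]]'
python3 -m jog '[[0,1,0,0.57],[0,1,0,0],[0,1,0,0],[0,1,0,0],[0,1,0,0]]'
python3 -m jog '[[-1,0.3,0,0],[-1,0.3,0,0],[-1,0.3,0,0],[-1,0.3,0,0],[-1,0,0,0]]'
```

```text
handle [ 0.4808 -0.4252  0.195 ]
handle [ 0.5036 -0.4241  0.195 ]
handle [ 0.5041 -0.4475  0.195 ]
handle [ 0.482  -0.4481  0.195 ]
(array([ 0.492285  , -0.43555577,  0.19318289]), np.float64(0.0001034408786723309)) [ 0.49196159 -0.4350373   0.195     ] [ 0.49234558 -0.43621122  0.195     ]
t: 0.82
position: [0.3019, 0.6035, 0.2613]
tcp_rot: [-1.494, -2.764, 0.001]
ft_force: [0.5, -0.7, 0.2]
opening: 0.0855
gripper_force: 0.0
t: 1.45
position: [0.3019, 0.6036, 0.2611]
tcp_rot: [2.158, 2.283, -0.001]
ft_force: [-0.7, 1.2, -0.5]
opening: 0.0853
gripper_force: 0.0
t: 2.08
position: [0.4528, 0.6054, 0.261]
tcp_rot: [2.221, 2.222, -0.001]
ft_force: [-0.7, 0.4, -0.1]
opening: 0.0857
gripper_force: 0.0
t: 2.7
position: [0.4885, 0.4541, 0.261]
tcp_rot: [2.222, 2.22, -0.001]
ft_force: [1.1, 0.0, -0.1]
opening: 0.0855
gripper_force: 0.0
```

```bash
for i in 1 2 3 4 5; do python3 -m jog '[[-1,0,0,0],[-1,0,0,0],[-1,0,0,0],[-1,0,0,0],[-1,0,0,0]]' >/dev/null; done
python3 -m jog '[[-1,0,0,0],[-1,0,0,0],[-1,0,0,0],[-1,0,0,0],[-0.65,0.12,0,0]]'
python3 -m jog '[[0,0,0,-0.4],[0,0,0,0]]'
python3 - <<'E'
from h import *
print(rel([.4923,-.4358,.195]),yaw())
crop("side",205,325,284,384,6,"s2")
E
```

```text
t: 6.45
position: [0.4903, -0.436, 0.2613]
tcp_rot: [2.223, 2.22, -0.001]
ft_force: [-0.9, 0.2, -0.1]
opening: 0.0857
gripper_force: 0.0
t: 6.7
position: [0.4911, -0.4338, 0.2612]
tcp_rot: [-2.173, -2.268, -0.0]
ft_force: [-0.4, -0.3, -0.1]
opening: 0.0853
gripper_force: 0.0
[-0.07029063  0.03696422  2.20720064] (np.float64(2.444981211146393), np.float64(92.44497779319707))
```

View pics/s2.png

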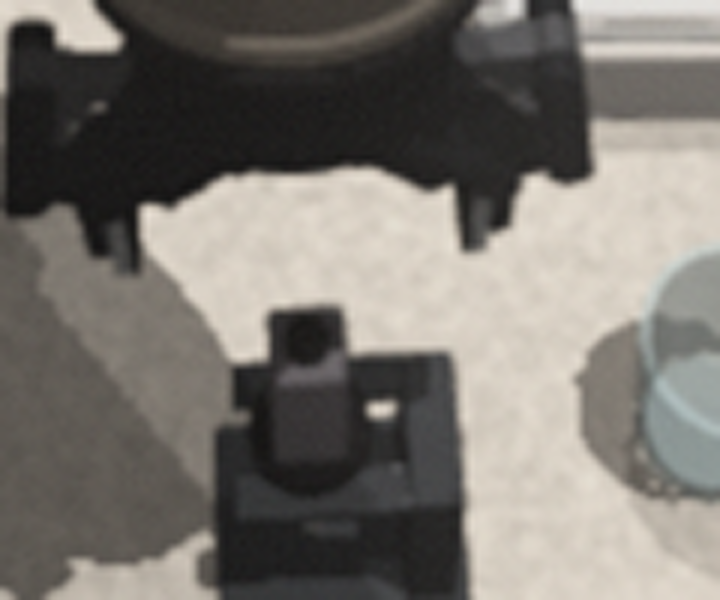

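The picture shows the handle at x≈307, centred between the fingertips at 137 and 465. I'll descend and grip.

```bash
python3 -m jog '[[-0.07,0.04,0.8,0],[0,0,0.9,0],[0,0,0.9,0],[0,0,0.9,0],[0,0,0.6,0]]'
python3 -m jog '[[0,0,0,0],[0,0,0,0],[0,0,0,0],[0,0,0,0],[0,0,0,0]]' 1 40
python3 -m jog '[[0,0,0,0],[0,0,0,0],[0,0,0,0]]'
```

```text
t: 7.38
position: [0.4929, -0.4351, 0.1374]
tcp_rot: [-2.173, -2.268, -0.0]
ft_force: [-0.5, 0.1, 0.1]
opening: 0.0853
gripper_force: 0.0
t: 8.0
position: [0.4932, -0.4364, 0.1392]
tcp_rot: [2.174, 2.267, 0.001]
ft_force: [-0.7, 1.5, 6.9]
opening: 0.0238
gripper_force: 42.3
t: 8.38
position: [0.4932, -0.4364, 0.1392]
tcp_rot: [2.174, 2.267, 0.001]
ft_force: [-0.8, 1.3, 7.4]
opening: 0.0235
gripper_force: 42.3
```

```bash
python3 -m jog '[[0,0,-0.5,0],[0,0,-1,0],[0,0,-1,0],[0,0,-1,0],[0,0,-1,0]]'
python3 -m jog '[[0,0,0,0],[0,0,0,0]]'
python3 - <<'E'
from h import *
print(yaw())
crop("side",205,325,264,364,6,"s3")
E
```

```text
t: 9.0
position: [0.4926, -0.4362, 0.2754]
tcp_rot: [2.174, 2.267, 0.0]
ft_force: [-0.3, 0.2, -1.9]
opening: 0.0234
gripper_force: 41.3
t: 9.25
position: [0.4927, -0.4359, 0.2734]
tcp_rot: [-2.174, -2.267, -0.0]
ft_force: [-0.0, -0.4, -2.2]
opening: 0.0236
gripper_force: 41.6
(np.float64(2.4052017462298383), np.float64(92.40520194196918))
```

View pics/s3.png

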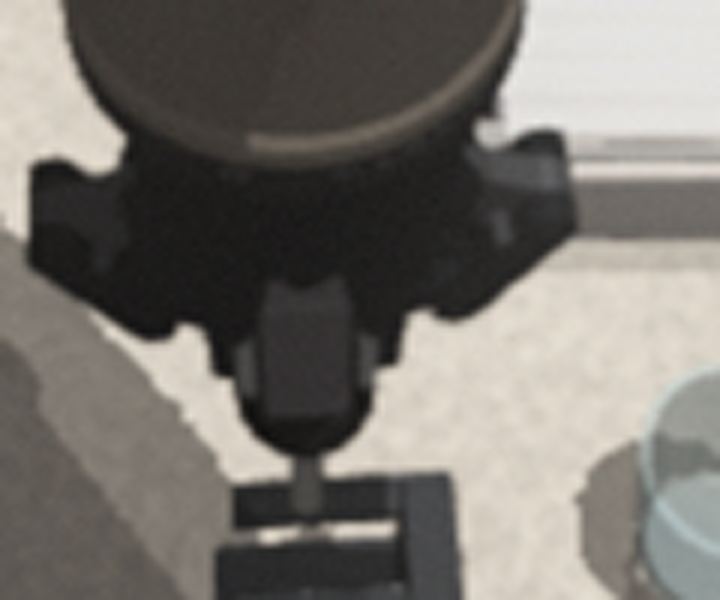

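```bash
python3 -m jog '[[0.5,0,0,0.4],[1,0.4,0,0],[1,0.4,0,0],[1,0.4,0,0],[1,0.4,0,0]]' >/dev/null
for i in 1 2 3; do python3 -m jog '[[1,0.1,0,0],[1,0.1,0,0],[1,0.1,0,0],[1,0.1,0,0],[1,0.1,0,0]]' >/dev/null; done
python3 -m jog '[[1,0.2,0,0],[1,0.2,0,0],[1,0.2,0.2,0],[1,0.2,0.2,0],[0.7,0.1,0.2,0]]'
python3 -m jog '[[0.5,0,0.4,0],[0,0,0.4,0],[0,0,0.2,0],[0,0,0,0],[0,0,0,0]]'
python3 - <<'E'
from h import *
print(rel([.6145,.379,.1542]),yaw())
crop("side",240,340,90,165,6,"s4")
E
```

```text
t: 12.42
position: [0.6123, 0.2921, 0.2543]
tcp_rot: [-2.22, -2.223, 0.001]
ft_force: [-0.7, -0.9, -1.3]
opening: 0.0235
gripper_force: 41.4
t: 13.05
position: [0.6125, 0.3043, 0.2259]
tcp_rot: [2.222, 2.22, 0.001]
ft_force: [-0.3, 1.1, -0.2]
opening: 0.0238
gripper_force: 41.5
[2.48863415 0.06328538 2.39017406] (np.float64(-0.04769442520656679), np.float64(89.95231752197604))
```

```bash
python3 -m jog '[[0.9,0,0,0],[0.9,0,0,0],[0.69,0.06,0.7,0],[0,0,0.8,0],[0,0,0.5,0]]'
python3 -m jog '[[0,0,0,0],[0,0,0,0]]'
python3 - <<'E'
from h import *
print(rel([.6145,.379,.1542]),yaw())
crop("side",240,340,90,165,6,"s4")
E
```

```text
t: 13.72
position: [0.6132, 0.3811, 0.1638]
tcp_rot: [-2.219, -2.223, 0.002]
ft_force: [-0.1, 0.1, -1.9]
opening: 0.0235
gripper_force: 41.3
t: 13.98
position: [0.6145, 0.3798, 0.1663]
tcp_rot: [2.221, 2.221, 0.002]
ft_force: [-0.7, 0.9, -0.6]
opening: 0.0237
gripper_force: 41.4
[-2.62306093e-02 -2.01267930e-04  4.02690597e-01] (np.float64(-0.01089319548376848), np.float64(89.98913919505195))
```

View pics/s4.png

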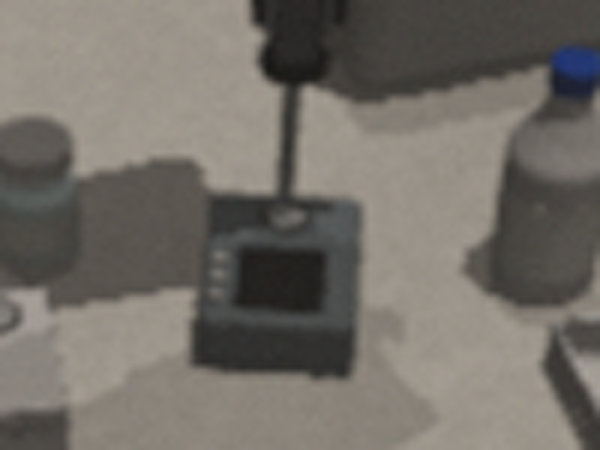

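The tip is at (287,205) over the disc at (288,216), so it is aligned and I can lower it.

```bash
python3 -m jog '[[0,0,0.25,0],[0,0,0.1,0],[0,0,0.05,0],[0,0,0.05,0],[0,0,0,0]]'
```

```text
t: 14.65
position: [0.6143, 0.3798, 0.1533]
tcp_rot: [-2.221, -2.221, -0.002]
ft_force: [-4.1, -1.7, 15.5]
opening: 0.0237
gripper_force: 43.7
```

```bash
python3 -m jog '[[0,0,0,0],[0,0,0,0],[0,0,0,0],[0,0,0,0],[0,0,0,0]]'
python3 -m jog '[[0,0,0,0],[0,0,0,0],[0,0,0,0]]'
python3 -m jog '[[0,0,-0.7,0],[0,0,-0.9,0],[0,-1,-0.9,0],[-1,-1,0,0],[-1,-1,0,0]]'
python3 -m jog '[[-1,-1,0,0],[-1,-1,0,0],[-1,-0.6,0,0],[-1,0,0,0],[-1,0,0,0]]'
python3 - <<'E'
from h import *
im=camera("top");cv2.imwrite("pics/t5.png",im)
w=((im.min(2)>150)&(im.max(2).astype(int)-im.min(2)<30)).astype(np.uint8)[200:270,140:260]
print(rel([.4449,.1065,.1402]))
crop("top",115,275,165,245,5,"c5",im)
E
```

```text
t: 15.28
position: [0.6143, 0.3798, 0.1533]
tcp_rot: [-2.221, -2.221, -0.002]
ft_force: [-4.7, -1.9, 14.9]
opening: 0.0238
gripper_force: 43.7
t: 15.65
position: [0.6143, 0.3798, 0.1533]
tcp_rot: [-2.221, -2.221, -0.002]
ft_force: [-4.9, -2.3, 15.6]
opening: 0.0236
gripper_force: 43.7
t: 16.27
position: [0.5234, 0.319, 0.2279]
tcp_rot: [2.221, 2.222, 0.002]
ft_force: [-0.3, -1.7, -1.0]
opening: 0.023
gripper_force: 41.4
t: 16.9
position: [0.4467, 0.1684, 0.2277]
tcp_rot: [2.222, 2.221, 0.002]
ft_force: [0.3, 0.2, -1.0]
opening: 0.0237
gripper_force: 41.5
[-1.92925022 -0.05873156  2.91261781]
```

View pics/c5.png

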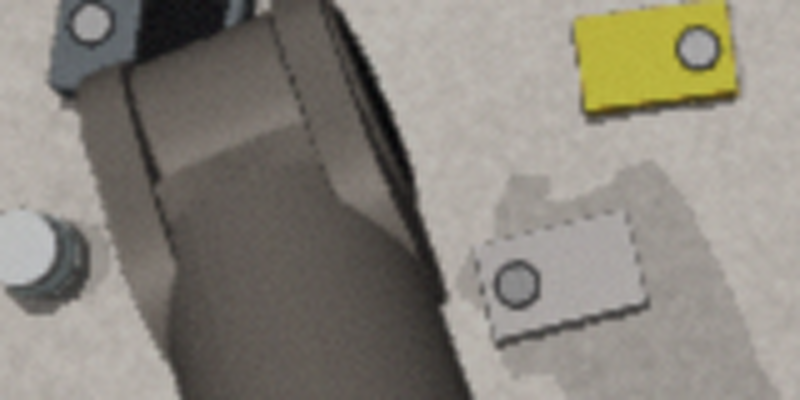

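The low box hasn't moved; its disc is still at the same pixel, (517,285). I'll touch it next.

```bash
python3 -m jog '[[-1,-0.06,0,0],[-0.93,0,0.7,0],[0,0,0.9,0],[0,0,0.7,0],[0,0,0,0]]'
python3 -m jog '[[0,0,0.2,0],[0,0,0,0]]'
python3 - <<'E'
from h import *
print(rel([.4449,.1065,.1402]))
crop("side",200,300,130,205,6,"s5")
E
```

```text
t: 17.58
position: [0.4444, 0.1108, 0.1574]
tcp_rot: [2.222, 2.22, -0.003]
ft_force: [-0.5, 0.1, -0.2]
opening: 0.0237
gripper_force: 41.3
t: 17.82
position: [0.4445, 0.1118, 0.1522]
tcp_rot: [2.221, 2.221, 0.001]
ft_force: [0.4, -0.4, -0.8]
opening: 0.0236
gripper_force: 41.3
[-0.17573994  0.01225385  0.39997757]
```

View pics/s5.png

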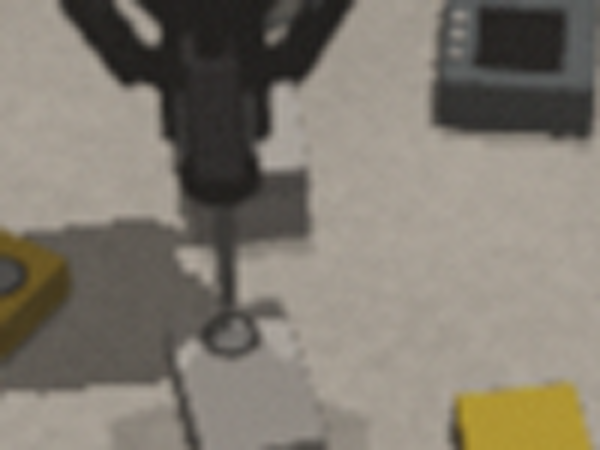

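The tip is over the disc at (230,330). I'll shift slightly toward -y, touch down, hold, then lift toward the tall box.

```bash
python3 -m jog '[[-0.17,0,0.2,0],[0,0,0.1,0],[0,0,0.06,0],[0,0,0.05,0],[0,0,0,0]]'
python3 -m jog '[[0,0,0,0],[0,0,0,0],[0,0,0,0],[0,0,0,0]]'
```

```text
t: 18.5
position: [0.4443, 0.1067, 0.1396]
tcp_rot: [-2.221, -2.222, -0.0]
ft_force: [-1.1, -1.7, 4.3]
opening: 0.0235
gripper_force: 42.2
t: 19.0
position: [0.4443, 0.1066, 0.1396]
tcp_rot: [2.221, 2.221, 0.0]
ft_force: [-1.8, -1.0, 5.5]
opening: 0.0237
gripper_force: 42.3
```

```bash
python3 -m jog '[[0,0,0,0],[0,0,0,0],[0,0,0,0],[0,0,0,0],[0,0,0,0]]'
python3 -m jog '[[0,0,-0.7,0],[0,0,-0.9,0],[0,0,-0.9,0],[0,0,-0.7,0],[0,0,0,0]]'
python3 - <<'E'
from h import *
im=camera("top")
crop("top",115,275,165,245,5,"c6",im)
print(rel([.4449,.2772,.1682]))
E
```

```text
t: 19.62
position: [0.4443, 0.1066, 0.1396]
tcp_rot: [2.221, 2.222, 0.0]
ft_force: [-1.1, -0.8, 5.1]
opening: 0.0234
gripper_force: 42.3
t: 20.25
position: [0.4447, 0.107, 0.2364]
tcp_rot: [-2.221, -2.222, -0.004]
ft_force: [-0.5, -0.3, -1.4]
opening: 0.0233
gripper_force: 41.6
[5.67708259 0.02498471 2.2466443 ]
```

View pics/c6.png

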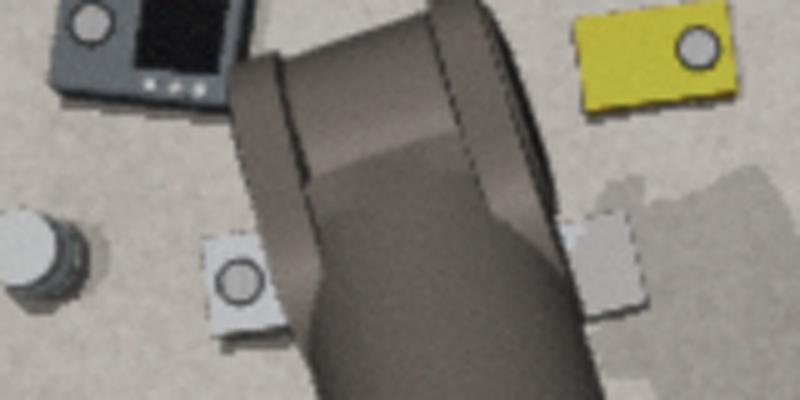

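The tall box hasn't moved; its disc is at (240,282).

```bash
python3 -m jog '[[1,0,0,0],[1,0,0,0],[1,0,0,0],[1,0,0,0],[1,0,0.4,0]]' >/dev/null
python3 -m jog '[[0.67,0.02,0.7,0],[0,0,0.6,0],[0,0,0.2,0],[0,0,0,0],[0,0,0,0]]'
python3 - <<'E'
from h import *
print(rel([.4449,.277,.1678]))
crop("side",190,290,100,175,6,"s6")
E
```

```text
t: 21.55
position: [0.4451, 0.2767, 0.1791]
tcp_rot: [-2.222, -2.221, -0.001]
ft_force: [-0.2, 0.4, -0.8]
opening: 0.0235
gripper_force: 41.4
[ 0.00899705 -0.00808331  0.37606517]
```

View pics/s6.png

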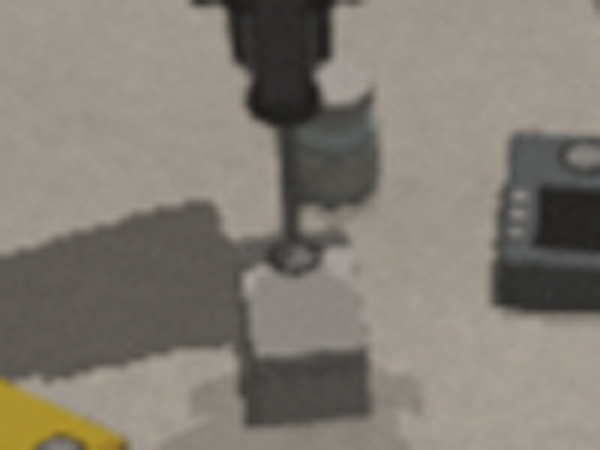

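The tip is over the tall box's disc at (295,257).

```bash
python3 -m jog '[[0,0,0.2,0],[0,0,0.1,0],[0,0,0.06,0],[0,0,0.04,0],[0,0,0,0]]'
python3 -m jog '[[0,0,0,0],[0,0,0,0],[0,0,0,0],[0,0,0,0]]'
```

```text
t: 22.22
position: [0.445, 0.2769, 0.1672]
tcp_rot: [-2.221, -2.221, -0.001]
ft_force: [-3.8, -2.4, 15.4]
opening: 0.0238
gripper_force: 43.6
t: 22.72
position: [0.445, 0.2769, 0.1672]
tcp_rot: [-2.221, -2.221, -0.001]
ft_force: [-3.6, -2.1, 15.4]
opening: 0.0237
gripper_force: 43.6
```

```bash
python3 -m jog '[[0,0,0,0],[0,0,0,0],[0,0,0,0],[0,0,0,0],[0,0,0,0]]' >/dev/null
python3 -m jog '[[0,0,-0.7,0],[0,0,-0.95,0],[0,0.4,-0.95,0],[-1,0.4,-0.94,0],[-1,0.4,0,0]]'
python3 -m jog '[[-1,0.4,0,0],[-1,0,0,0],[-1,0,0,0],[-1,0,0,0],[-1,0,0,0]]' >/dev/null
for i in 1 2 3; do python3 -m jog '[[-1,0,0,0],[-1,0,0,0],[-1,0,0,0],[-1,0,0,0],[-1,0,0,0]]' >/dev/null; done
python3 -m jog '[[-0.9,0,0,-0.4],[-0.8,0,0,0],[0,0,0,0],[0,0,0,0],[0,0,0,0]]'
python3 - <<'E'
from h import *
print(rel([.4928,-.436,.2734]),yaw())
crop("side",205,325,264,364,6,"s7")
E
```

```text
t: 23.98
position: [0.482, 0.2164, 0.2746]
tcp_rot: [2.221, 2.222, 0.005]
ft_force: [0.6, 0.7, -1.7]
opening: 0.0234
gripper_force: 41.6
t: 27.1
position: [0.4942, -0.4333, 0.2727]
tcp_rot: [-2.173, -2.268, -0.001]
ft_force: [0.1, -0.4, -0.8]
opening: 0.0239
gripper_force: 41.4
[-0.08706926 -0.0505252  -0.02350225] (np.float64(2.4618518699160172), np.float64(92.46185530889534))
```

View pics/s7.png

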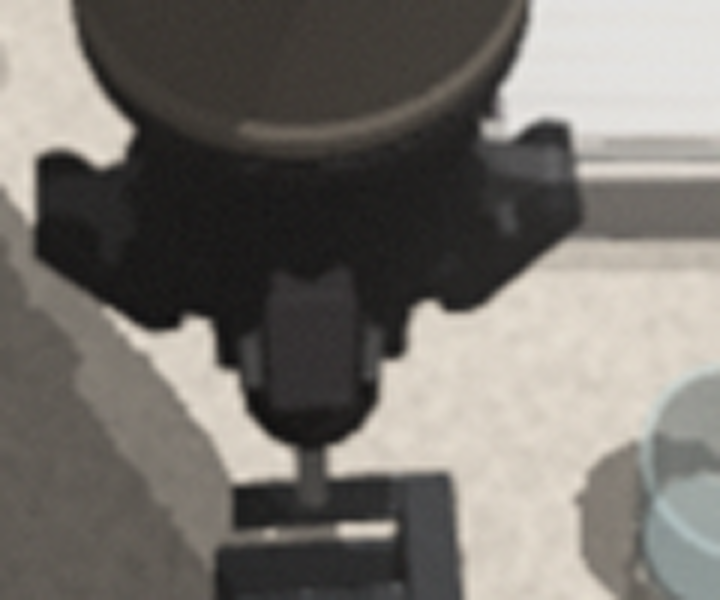

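The pose matches the earlier lift-off, so I'll lower the probe into the fork.

```bash
python3 -m jog '[[-0.09,-0.05,0,0],[0,0,0,0],[0,0,0.9,0],[0,0,0.9,0],[0,0,0.9,0]]'
python3 -m jog '[[0,0,0.9,0],[0,0,0.55,0],[0,0,0.2,0],[0,0,0.05,0],[0,0,0,0]]'
```

```text
t: 27.78
position: [0.4925, -0.4369, 0.191]
tcp_rot: [2.174, 2.268, 0.0]
ft_force: [0.5, -0.4, -1.9]
opening: 0.0237
gripper_force: 41.6
t: 28.4
position: [0.4927, -0.4374, 0.1415]
tcp_rot: [2.174, 2.267, 0.0]
ft_force: [-0.3, 0.3, -1.5]
opening: 0.0236
gripper_force: 41.5
```

```bash
python3 -m jog '[[0.05,0,0.05,0],[0,0,0.05,0],[0,0,0,0]]'
```

```text
t: 28.78
position: [0.4927, -0.4356, 0.1392]
tcp_rot: [2.174, 2.267, 0.002]
ft_force: [-4.0, 6.7, 17.3]
opening: 0.0235
gripper_force: 43.9
```

```bash
python3 -m jog '[[0,0,-0.03,0],[0,0,0,0],[0,0,0,0]]'
python3 -m jog '[[0,0,0,0],[0,0,0,0],[0,0,0,0],[0,0,0,0]]' 0
python3 -m jog '[[0,0,-0.6,0],[0,0,-0.9,0],[0,0,-0.9,0],[0,0,-0.9,0],[0,0,-0.9,0]]'
python3 -m jog '[[1,0,0,0.4],[1,0,0,0],[1,0,0,0],[1,0,0,0],[0,0,0,0]]'
python3 - <<'E'
from h import *
s=camera("side");crop("side",225,305,314,384,8,"s8",s)
t=camera("top");cv2.imwrite("pics/t8.png",t)
for f,n in(("s1","s8"),):
    a,b=[cv2.imread(f"pics/{k}.png",0).astype(np.float32) for k in(f,n)]
    r=cv2.matchTemplate(b,a[150:300,180:320],cv2.TM_CCOEFF_NORMED);print(cv2.minMaxLoc(r))
E
```

```text
t: 29.15
position: [0.4926, -0.4356, 0.1392]
tcp_rot: [2.174, 2.267, 0.001]
ft_force: [-1.3, 2.1, 8.1]
opening: 0.0236
gripper_force: 42.6
t: 29.65
position: [0.4924, -0.4355, 0.1386]
tcp_rot: [-2.174, -2.267, 0.0]
ft_force: [0.3, 0.0, -0.2]
opening: 0.086
gripper_force: 0.0
t: 30.28
position: [0.4922, -0.4358, 0.2669]
tcp_rot: [2.174, 2.266, 0.0]
ft_force: [0.2, 0.4, 0.2]
opening: 0.0856
gripper_force: 0.0
t: 30.9
position: [0.4917, -0.3136, 0.2657]
tcp_rot: [2.218, 2.224, 0.002]
ft_force: [0.0, -1.3, -0.1]
opening: 0.0853
gripper_force: 0.0
(-0.5304123163223267, 0.9864346385002136, (496, 272), (180, 148))
```

```bash
cat >> h.py <<'E'
def boxes(im=None,show=True):
    im=camera("top") if im is None else im
    i=im.astype(int);m=((i[...,0]-i[...,2]>-2)&(i.min(2)>125)).astype(np.uint8)
    m=cv2.morphologyEx(m,cv2.MORPH_CLOSE,np.ones((9,9)));m=cv2.morphologyEx(m,cv2.MORPH_OPEN,np.ones((5,5)))
    for c in cv2.findContours(m,0,2)[0]:
        a=cv2.contourArea(c)
        if a<250 or a>4500:continue
        r=cv2.minAreaRect(c);out=[]
        for z in(.026,.054):
            p=np.array([at("top",*q,z) for q in cv2.boxPoints(r)])
            e=sorted([p[1]-p[0],p[2]-p[1]],key=np.linalg.norm);l=e[1] if e[1][1]>0 else -e[1]
            out.append((p.mean(0).round(4)[:2],np.degrees(np.arctan2(l[1],l[0])).round(1),np.linalg.norm(e[0]).round(3),np.linalg.norm(l).round(3)))
        print(np.round(r[0],1),a,out)
E
python3 - <<'E'
from h import *
boxes(cv2.imread("pics/t8.png"))
crop("top",115,275,165,245,5,"c8",cv2.imread("pics/t8.png"))
a,b=[cv2.imread(f"pics/{k}.png",0).astype(np.float32) for k in("c1","c8")]
for n,(x0,x1,y0,y1) in dict(tall=(195,385,310,445),low=(465,660,300,450)).items():
    print(n,(x0,y0-100),cv2.minMaxLoc(cv2.matchTemplate(b,a[y0:y1,x0:x1],cv2.TM_CCOEFF_NORMED))[1::2])
E
```

```text
[171.5 219.8] 542.5 [(array([0.4515, 0.2547]), np.float64(96.6), np.float64(0.061), np.float64(0.1)), (array([0.4485, 0.2495]), np.float64(96.6), np.float64(0.06), np.float64(0.098))]
[226.6 219.5] 529.0 [(array([0.4508, 0.079 ]), np.float64(103.6), np.float64(0.06), np.float64(0.099)), (array([0.4478, 0.077 ]), np.float64(103.6), np.float64(0.059), np.float64(0.097))]
[312. 162.] 3641.0 [(array([ 0.6386, -0.1977]), np.float64(178.0), np.float64(0.158), np.float64(0.372)), (array([ 0.6322, -0.1947]), np.float64(178.0), np.float64(0.156), np.float64(0.365))]
[178.6 103.2] 1233.5 [(array([0.8399, 0.239 ]), np.float64(99.3), np.float64(0.134), np.float64(0.14)), (array([0.8299, 0.2341]), np.float64(99.3), np.float64(0.132), np.float64(0.137))]
[392.5  87.5] 475.5 [(array([ 0.8855, -0.4716]), np.float64(89.3), np.float64(0.073), np.float64(0.13)), (array([ 0.8746, -0.4636]), np.float64(89.3), np.float64(0.072), np.float64(0.127))]
[228.8  82.9] 1067.0 [(array([0.9088, 0.0725]), np.float64(80.7), np.float64(0.135), np.float64(0.136)), (array([0.8975, 0.0706]), np.float64(80.7), np.float64(0.133), np.float64(0.133))]
tall (195, 210) (0.9985187649726868, (195, 210))
low (465, 200) (0.9966925382614136, (465, 200))
```

```bash
python3 -m jog '[[1,-0.3,0,0],[1,-0.3,0,0],[1,-0.3,0,0],[1,-0.3,0,0],[1,-0.2,0,0]]' >/dev/null
python3 -m jog '[[1,0,0,0],[1,0,0,0],[1,0,0,0],[1,0,0,0],[1,0,0,0]]' >/dev/null
python3 -m jog '[[1,0,0,0],[1,0,0.5,0],[1,0,0.8,-1],[0,0,0.8,-1],[0,0,0.9,-0.25]]'
python3 -m jog '[[0,0,0.9,0],[0,0,0.6,0],[0,0,0,0],[0,0,0,0]]'
python3 - <<'E'
from h import *
print(rel([.4503,.0785,.012]),yaw())
boxes()
E
```

```text
t: 32.88
position: [0.45, 0.0738, 0.1744]
tcp_rot: [1.943, 2.468, 0.001]
ft_force: [-0.1, 0.6, 0.2]
opening: 0.0853
gripper_force: 0.0
t: 33.38
position: [0.4498, 0.0739, 0.1304]
tcp_rot: [1.946, 2.466, 0.001]
ft_force: [-0.3, -0.4, 0.7]
opening: 0.0853
gripper_force: 0.0
[0.14460979 0.04839434 3.94715567] (np.float64(13.435109671263824), np.float64(103.43510610083104))
[171.4 219.8] 537.0 [(array([0.4517, 0.2551]), np.float64(96.6), np.float64(0.061), np.float64(0.099)), (array([0.4486, 0.2499]), np.float64(96.6), np.float64(0.06), np.float64(0.098))]
[378. 155.] 339.0 [(array([ 0.6561, -0.4122]), np.float64(177.0), np.float64(0.065), np.float64(0.067)), (array([ 0.6493, -0.4053]), np.float64(177.0), np.float64(0.064), np.float64(0.065))]
[312.  162.5] 3588.5 [(array([ 0.6369, -0.1976]), np.float64(178.0), np.float64(0.158), np.float64(0.368)), (array([ 0.6305, -0.1947]), np.float64(178.0), np.float64(0.156), np.float64(0.362))]
[178.6 102.8] 1348.0 [(array([0.8414, 0.2392]), np.float64(101.2), np.float64(0.133), np.float64(0.14)), (array([0.8314, 0.2343]), np.float64(101.2), np.float64(0.131), np.float64(0.137))]
[394.5  87.5] 461.0 [(array([ 0.8854, -0.4782]), np.float64(89.3), np.float64(0.073), np.float64(0.116)), (array([ 0.8746, -0.4701]), np.float64(89.3), np.float64(0.072), np.float64(0.114))]
[229.7  82.9] 1282.0 [(array([0.9086, 0.0696]), np.float64(173.3), np.float64(0.13), np.float64(0.135)), (array([0.8974, 0.0678]), np.float64(173.3), np.float64(0.128), np.float64(0.133))]
```

```bash
python3 -m jog '[[0.15,0.05,0.9,0],[0,0,0.9,0],[0,0,0.9,0],[0,0,0.8,0],[0,0,0.4,0]]'
python3 -m jog '[[0,0,0,0],[0,0,0,0],[0,0,0,0],[0,0,0,0],[0,0,0,0]]' 1 40
python3 -m jog '[[0,0,-0.4,0],[0,0,-0.8,0],[0,0,-0.8,0],[0,0,0,0]]'
```

```text
t: 34.05
position: [0.4498, 0.0792, 0.0124]
tcp_rot: [-1.945, -2.467, -0.0]
ft_force: [0.2, -1.3, 0.0]
opening: 0.0856
gripper_force: 0.0
t: 34.67
position: [0.45, 0.0793, 0.0135]
tcp_rot: [1.945, 2.467, 0.002]
ft_force: [-2.1, -1.1, 11.6]
opening: 0.0607
gripper_force: 44.7
t: 35.17
position: [0.4505, 0.0798, 0.0744]
tcp_rot: [1.944, 2.467, 0.005]
ft_force: [0.1, 0.7, -2.4]
opening: 0.0604
gripper_force: 44.5
```

```bash
python3 -m jog '[[0,0,0,0.9],[0,0,0,0.9],[0,0,0,0.67],[-1,0.3,0,0],[-1,0.3,0,0]]' >/dev/null
python3 -m jog '[[-1,0.2,0,0],[-1,0.1,0,0],[-1,0.1,0,0],[-1,0.1,0,0],[-1,0.1,0,0]]'
python3 -m jog '[[-1,0,0,0],[-0.7,0,0,0],[0,0,0,0],[0,0,0,0]]'
python3 - <<'E'
from h import *
print(rel([.487,-.192,.0145]),yaw())
E
```

```text
t: 36.42
position: [0.4804, -0.1324, 0.0722]
tcp_rot: [-2.246, -2.196, 0.001]
ft_force: [0.2, 0.2, -1.0]
opening: 0.0605
gripper_force: 44.5
t: 36.92
position: [0.4793, -0.1819, 0.0723]
tcp_rot: [-2.246, -2.196, 0.0]
ft_force: [-0.2, 0.3, -1.4]
opening: 0.0608
gripper_force: 44.5
[-0.32993949  0.2658642   1.92480167] (np.float64(-1.2983908111276463), np.float64(88.70159508720798))
```

```bash
python3 -m jog '[[-0.33,0.27,0,0],[0,0,0.8,0],[0,0,0.8,0],[0,0,0.3,0],[0,0,0.03,0]]'
python3 -m jog '[[0,0,0.03,0],[0,0,0,0]]'
```

```text
t: 37.55
position: [0.4874, -0.1928, 0.0146]
tcp_rot: [-2.246, -2.196, 0.001]
ft_force: [-0.2, -0.4, -2.1]
opening: 0.0609
gripper_force: 44.5
t: 37.8
position: [0.4877, -0.1927, 0.0144]
tcp_rot: [2.246, 2.195, 0.001]
ft_force: [-0.8, -0.0, -1.4]
opening: 0.0608
gripper_force: 44.5
```

```bash
python3 -m jog '[[0,0,0.03,0],[0,0,0,0]]'
python3 -m jog '[[0,0,0,0],[0,0,0,0],[0,0,0,0],[0,0,-0.8,0],[0,0,-0.8,0]]' 0
python3 -m jog '[[0,0,-0.8,0],[0,-0.9,0,0],[0,-0.9,0,0],[0,-0.7,0,0],[0,0,0,0]]' 0.5
python3 - <<'E'
from h import *
boxes();print(sense()["qpos"],yaw())
E
```

```text
t: 38.05
position: [0.4878, -0.1927, 0.0136]
tcp_rot: [2.247, 2.195, 0.001]
ft_force: [-2.8, 0.9, 11.7]
opening: 0.0603
gripper_force: 45.7
t: 38.67
position: [0.4871, -0.1928, 0.0613]
tcp_rot: [-2.247, -2.195, 0.001]
ft_force: [-0.0, 0.5, 0.1]
opening: 0.0852
gripper_force: 0.0
t: 39.3
position: [0.4112, -0.1908, 0.085]
tcp_rot: [-2.247, -2.194, -0.001]
ft_force: [-0.2, 1.4, 0.6]
opening: 0.0426
gripper_force: 0.0
[171.5 219.8] 543.5 [(array([0.4515, 0.2547]), np.float64(96.9), np.float64(0.061), np.float64(0.1)), (array([0.4484, 0.2495]), np.float64(96.9), np.float64(0.06), np.float64(0.099))]
[378. 155.] 343.5 [(array([ 0.6561, -0.4122]), np.float64(177.0), np.float64(0.065), np.float64(0.067)), (array([ 0.6493, -0.4053]), np.float64(177.0), np.float64(0.064), np.float64(0.065))]
[312.5 162.5] 3852.5 [(array([ 0.6369, -0.1993]), np.float64(178.0), np.float64(0.162), np.float64(0.368)), (array([ 0.6305, -0.1962]), np.float64(178.0), np.float64(0.159), np.float64(0.362))]
[178.6 102.8] 1470.5 [(array([0.8414, 0.2392]), np.float64(101.2), np.float64(0.133), np.float64(0.14)), (array([0.8314, 0.2343]), np.float64(101.2), np.float64(0.131), np.float64(0.137))]
[392.5  87.5] 478.5 [(array([ 0.8855, -0.4716]), np.float64(89.3), np.float64(0.073), np.float64(0.13)), (array([ 0.8746, -0.4636]), np.float64(89.3), np.float64(0.072), np.float64(0.127))]
[231.2  83.2] 1106.0 [(array([0.9077, 0.0643]), np.float64(172.9), np.float64(0.12), np.float64(0.135)), (array([0.8965, 0.0625]), np.float64(172.9), np.float64(0.117), np.float64(0.133))]
[-0.31768501  0.34794189  0.72479516  2.24722544 -0.37652411  0.66376031
  0.65521004] (np.float64(-1.329015473911356), np.float64(88.67099426294496))
```

```bash
for i in 1 2 3; do python3 -m jog '[[0,0,0,1],[0,0,0,1],[0,0,0,1],[0,0,0,1],[0,0,0,1]]' >/dev/null; done
python3 -m jog '[[0,0,0.8,0],[0,0,0.8,0],[0,0,0.6,0],[0,0,0.3,0],[0,0,0,0]]'
python3 - <<'E'
from h import *
print(rel([.570+.068,-.1935-.0016,.010]),rel([.42,-.19,.01]),yaw())
E
```

```text
t: 41.85
position: [0.4126, -0.1912, 0.0097]
tcp_rot: [3.141, -0.036, -0.001]
ft_force: [0.8, -0.2, -0.2]
opening: 0.0429
gripper_force: 0.0
[ 7.51507141 -0.04163558 -0.01237152] [ 0.24641798 -0.04454081 -0.00873447] (np.float64(-91.31726064271922), np.float64(-1.3172659274073073))
```

```bash
python3 -m jog '[[0.5,0,0,0],[0.4,0,0,0],[0.3,0,0,0],[0.3,0,0,0],[0.4,0,0,0]]'
python3 -m jog '[[0.4,0,0,0],[0.4,0,0,0],[0.4,0,0,0],[0.4,0,0,0],[0.4,0,0,0]]'
python3 -m jog '[[0.4,0,0,0],[0.4,0,0,0],[0.4,0,0,0],[0.4,0,0,0],[0.4,0,0,0]]'
python3 -m jog '[[0.4,0,0,0],[0.4,0,0,0],[0.4,0,0,0],[0.2,0,0,0],[0,0,0,0]]'
python3 - <<'E'
from h import *
print(rel([.570+.068,-.1935-.0016,.010]),yaw())
E
```

```text
t: 42.48
position: [0.4698, -0.1922, 0.0099]
tcp_rot: [-3.141, 0.036, 0.001]
ft_force: [0.1, -0.7, 0.1]
opening: 0.0426
gripper_force: 0.6
t: 43.1
position: [0.5303, -0.1936, 0.0099]
tcp_rot: [3.141, -0.036, 0.0]
ft_force: [-1.9, -0.6, -0.5]
opening: 0.0423
gripper_force: 0.7
t: 43.72
position: [0.5902, -0.1951, 0.0099]
tcp_rot: [3.141, -0.036, 0.0]
ft_force: [-0.9, -0.3, 0.8]
opening: 0.0427
gripper_force: 0.6
t: 44.35
position: [0.6318, -0.1961, 0.0099]
tcp_rot: [3.141, -0.036, 0.001]
ft_force: [0.7, -0.3, 0.6]
opening: 0.0426
gripper_force: 0.7
[ 0.20595561 -0.03866744 -0.0023367 ] (np.float64(-91.30533884412526), np.float64(-1.305331308475528))
```

```bash
python3 -m jog '[[0.3,0,0,0],[0,0,-0.8,0],[0,0,-1,0],[0,0,-1,0],[0,0,-1,0]]'
python3 -m jog '[[0,0,-0.5,0],[-0.7,-1,0,0],[-0.7,-1,0,0],[-0.7,-1,0,0],[-0.7,-1,0,0]]' 0 >/dev/null
python3 -m jog '[[-0.7,-1,0,0],[-0.7,-1,0,0],[-0.7,-1,0,0],[-0.7,-1,0,0],[-0.3,-1,0,0]]' >/dev/null
python3 -m jog '[[0,-1,0,0],[0,-1,0,0],[0,-1,0,0],[0,-1,0,0],[0,-1,0,0]]'
python3 - <<'E'
from h import *
im=camera("top");boxes(im);crop("top",280,350,85,225,4.2,"c9",im)
a,b=[cv2.imread(f"pics/{k}.png") for k in("c2","c9")]
b=b[:588,:294];cv2.imwrite("pics/c9.png",np.hstack([a[:588,:294],b]))
crop("top",115,275,165,245,5,"c10",im)
print(sense()["qpos"])
E
```

```text
t: 44.98
position: [0.6403, -0.1965, 0.1266]
tcp_rot: [3.141, -0.037, 0.002]
ft_force: [-0.4, -0.2, 0.1]
opening: 0.0427
gripper_force: 0.0
t: 46.85
position: [0.4728, 0.2287, 0.1392]
tcp_rot: [-3.141, 0.036, 0.0]
ft_force: [0.6, -0.6, 0.3]
opening: 0.0853
gripper_force: 0.0
[378. 155.] 340.5 [(array([ 0.6561, -0.4122]), np.float64(177.0), np.float64(0.065), np.float64(0.067)), (array([ 0.6493, -0.4053]), np.float64(177.0), np.float64(0.064), np.float64(0.065))]
[312. 162.] 3600.0 [(array([ 0.6385, -0.1977]), np.float64(178.0), np.float64(0.158), np.float64(0.365)), (array([ 0.6321, -0.1947]), np.float64(178.0), np.float64(0.156), np.float64(0.359))]
[178.6 102.8] 1474.0 [(array([0.8414, 0.2392]), np.float64(101.2), np.float64(0.133), np.float64(0.14)), (array([0.8314, 0.2343]), np.float64(101.2), np.float64(0.131), np.float64(0.137))]
[392.5  87.5] 479.5 [(array([ 0.8855, -0.4716]), np.float64(89.3), np.float64(0.073), np.float64(0.13)), (array([ 0.8746, -0.4636]), np.float64(89.3), np.float64(0.072), np.float64(0.127))]
[231.6  83.2] 1096.5 [(array([0.9076, 0.0631]), np.float64(173.5), np.float64(0.116), np.float64(0.135)), (array([0.8964, 0.0614]), np.float64(173.5), np.float64(0.114), np.float64(0.132))]
[-1.48964615  0.65553455  1.26652371  2.06831746 -0.76298858  1.00233866
 -1.41043372]
```

View pics/c9.png

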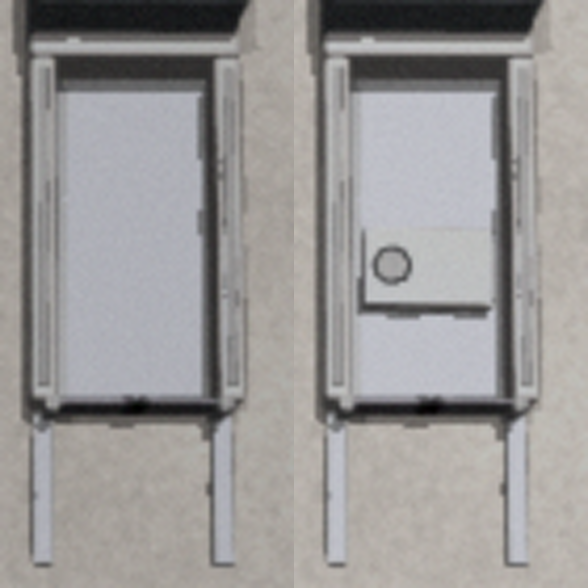

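The low box is inside at (430,265) and both flaps look the same as in the shut picture. Next I'll back off, rotate and re-measure the tall box.

```bash
python3 -m jog '[[0,1,0,0],[0,1,0,0],[0,1,0,0],[0,1,0,0],[0,1,0,0]]' >/dev/null
for i in 1 2 3; do python3 -m jog '[[0,0,0,-1],[0,0,0,-1],[0,0,0,-1],[0,0,0,-1],[0,0,0,-1]]' >/dev/null; done
python3 -m jog '[[0,0,0,-1],[0,0,0,-0.35],[0,0,0,0]]'
python3 - <<'E'
from h import *
im=camera("top");boxes(im);crop("top",115,275,165,245,5,"c11",im)
a,b=[cv2.imread(f"pics/{k}.png",0).astype(np.float32) for k in("c1","c11")]
print(cv2.minMaxLoc(cv2.matchTemplate(b,a[310:445,195:385],cv2.TM_CCOEFF_NORMED))[1::2])
print(sense()["qpos"],yaw(),rel([.448,.249,.0145]))
E
```

```text
t: 49.78
position: [0.4695, 0.0776, 0.139]
tcp_rot: [-2.088, -2.347, -0.0]
ft_force: [0.8, -0.7, 0.4]
opening: 0.0858
gripper_force: 0.0
[169. 220.] 450.0 [(array([0.451 , 0.2628]), np.float64(89.4), np.float64(0.064), np.float64(0.083)), (array([0.448 , 0.2575]), np.float64(89.4), np.float64(0.063), np.float64(0.082))]
[378. 155.] 341.0 [(array([ 0.6561, -0.4122]), np.float64(177.0), np.float64(0.065), np.float64(0.067)), (array([ 0.6493, -0.4053]), np.float64(177.0), np.float64(0.064), np.float64(0.065))]
[312. 162.] 3597.0 [(array([ 0.6385, -0.1977]), np.float64(178.9), np.float64(0.158), np.float64(0.365)), (array([ 0.6321, -0.1947]), np.float64(178.9), np.float64(0.156), np.float64(0.359))]
[178.5 102.9] 1225.5 [(array([0.841 , 0.2392]), np.float64(100.5), np.float64(0.133), np.float64(0.139)), (array([0.8309, 0.2343]), np.float64(100.5), np.float64(0.131), np.float64(0.136))]
[394.5  87.5] 459.0 [(array([ 0.8854, -0.4782]), np.float64(89.3), np.float64(0.073), np.float64(0.116)), (array([ 0.8746, -0.4701]), np.float64(89.3), np.float64(0.072), np.float64(0.114))]
[229.7  82.9] 1150.5 [(array([0.9087, 0.0694]), np.float64(173.2), np.float64(0.13), np.float64(0.136)), (array([0.8974, 0.0676]), np.float64(173.2), np.float64(0.128), np.float64(0.133))]
(0.6614789962768555, (174, 213))
[-1.01042405  0.29357536  0.84054823  2.166529   -0.3054426   0.79980757
  0.1411158 ] (np.float64(6.673472102173856), np.float64(96.67347186483872)) [ 5.75525051 -0.0489552   4.1502164 ]
```

```bash
python3 - <<'E'
from h import *
a,b=[cv2.imread(f"pics/{k}.png",0).astype(np.float32) for k in("c1","c11")]
print(cv2.minMaxLoc(cv2.matchTemplate(b,a[325:445,195:285],cv2.TM_CCOEFF_NORMED))[1::2],(195,225))
E
python3 -m jog '[[1,0,0,0],[1,0,0,0],[1,0,0,0],[1,0,0,0],[1,0,0,0]]' >/dev/null
python3 -m jog '[[0.75,-0.05,0,0],[0,0,0.5,0],[0,0,0,0]]'
python3 - <<'E'
from h import *
print(yaw(),rel([.448,.249,.0145]))
E
```

```text
(0.9981220364570618, (195, 225)) (195, 225)
t: 50.82
position: [0.4471, 0.2478, 0.1228]
tcp_rot: [2.087, 2.348, -0.004]
ft_force: [-0.1, 0.1, 0.4]
opening: 0.0854
gripper_force: 0.0
(np.float64(6.72801878743657), np.float64(96.72817311470021)) [0.04164932 0.03895928 3.61149824]
```

```bash
python3 -m jog '[[0,0.04,0.6,0],[0,0,0.8,0],[0,0,0.8,0],[0,0,0.7,0],[0,0,0.5,0]]'
python3 -m jog '[[0,0,0,0],[0,0,0,0],[0,0,0,0],[0,0,0,0],[0,0,0,0]]' 1 40
python3 -m jog '[[0,0,-0.4,0],[0,0,-0.8,0],[0,0,-0.8,0],[0,0,0,0]]'
```

```text
t: 51.45
position: [0.4488, 0.248, 0.0205]
tcp_rot: [2.088, 2.347, -0.002]
ft_force: [-0.0, -0.0, 0.9]
opening: 0.0855
gripper_force: 0.0
t: 52.08
position: [0.4489, 0.2492, 0.0221]
tcp_rot: [-2.086, -2.349, -0.0]
ft_force: [-0.3, -0.8, -3.2]
opening: 0.0613
gripper_force: 44.5
t: 52.58
position: [0.4497, 0.2497, 0.0837]
tcp_rot: [-2.086, -2.349, -0.005]
ft_force: [-0.4, -0.5, -4.2]
opening: 0.0613
gripper_force: 44.7
```

```bash
python3 -m jog '[[0,0,0,0.7],[0,0,0,0.65],[-1,0.2,0,0],[-1,0.2,0,0],[-1,0.2,0,0]]' >/dev/null
python3 -m jog '[[-1,0.2,0,0],[-1,0.2,0,0],[-1,0.1,0,0],[-1,0.1,0,0],[-1,0.05,0,0]]' >/dev/null
python3 -m jog '[[-1,0,0,0],[-1,0,0,0],[-1,0,0,0],[-1,0,0,0],[-1,0,0,0]]' >/dev/null
python3 -m jog '[[-1,0.2,0,0],[-0.6,0.2,0,0],[0,0,0,0],[0,0,0,0]]'
python3 - <<'E'
from h import *
print(yaw(),rel([.487,-.193,.0221]))
E
```

```text
t: 54.95
position: [0.4878, -0.1894, 0.0815]
tcp_rot: [-2.246, -2.195, 0.001]
ft_force: [0.2, 1.2, -3.2]
opening: 0.0614
gripper_force: 44.5
(np.float64(-1.3071457709782472), np.float64(88.6928346559581)) [-0.12087255 -0.02347679  1.97875273]
```

```bash
python3 -m jog '[[-0.12,0,0.4,0],[0,0,0.8,0],[0,0,0.6,0],[0,0,0.15,0],[0,0,0.03,0]]'
python3 -m jog '[[0,0,0.02,0],[0,0,0,0]]'
```

```text
t: 55.58
position: [0.4881, -0.1937, 0.0224]
tcp_rot: [-2.247, -2.195, 0.001]
ft_force: [-0.3, 0.1, -3.3]
opening: 0.0614
gripper_force: 44.6
t: 55.82
position: [0.4885, -0.1936, 0.0223]
tcp_rot: [2.246, 2.196, 0.001]
ft_force: [0.3, 1.0, -3.0]
opening: 0.0616
gripper_force: 44.6
```

```bash
python3 -m jog '[[0,0,0.03,0],[0,0,0,0]]'
python3 -m jog '[[0,0,0,0],[0,0,0,0],[0,0,0,0],[0,0,-0.8,0],[0,0,-0.9,0]]' 0
python3 -m jog '[[0,0,-0.9,0],[0,0,-0.3,0],[0,-0.9,0,0],[0,-0.9,0,0],[0,-0.8,0,0]]'
for i in 1 2 3; do python3 -m jog '[[0,0,0,1],[0,0,0,1],[0,0,0,1],[0,0,0,1],[0,0,0,1]]' 0.5 >/dev/null; done
python3 -m jog '[[0,0,0.8,0],[0,0,0.9,0],[0,0,0.6,0],[0,0,0,0],[0,0,0,0]]'
python3 - <<'E'
from h import *
print(yaw(),rel([.640,-.1962,.016]))
E
```

```text
t: 56.08
position: [0.4885, -0.1936, 0.022]
tcp_rot: [2.247, 2.196, 0.002]
ft_force: [-5.3, 2.2, 20.3]
opening: 0.0614
gripper_force: 47.3
t: 56.7
position: [0.4878, -0.1937, 0.0723]
tcp_rot: [-2.247, -2.195, 0.001]
ft_force: [-0.0, 1.0, -0.3]
opening: 0.0856
gripper_force: 0.0
t: 57.32
position: [0.409, -0.1916, 0.1075]
tcp_rot: [-2.246, -2.195, 0.001]
ft_force: [0.3, -0.2, -0.3]
opening: 0.0858
gripper_force: 0.0
t: 59.82
position: [0.4102, -0.1921, 0.0394]
tcp_rot: [3.141, -0.037, -0.0]
ft_force: [0.1, 1.1, 0.4]
opening: 0.0422
gripper_force: 0.0
(np.float64(-91.33560119233103), np.float64(-1.335603095826098)) [ 7.66012066 -0.04100056  0.77831266]
```

```bash
python3 -m jog '[[0,0,0.7,0],[0.5,0,0,0],[0.4,0,0,0],[0.3,0,0,0],[0.3,0,0,0]]'
python3 -m jog '[[0.4,0,0,0],[0.4,0,0,0],[0.4,0,0,0],[0.4,0,0,0],[0.4,0,0,0]]'
python3 -m jog '[[0.4,0,0,0],[0.4,0,0,0],[0.4,0,0,0],[0.4,0,0,0],[0.4,0,0,0]]'
python3 -m jog '[[0.4,0,0,0],[0.4,0,0,0],[0.4,0,0,0],[0.4,0,0,0],[0.4,0,0,0]]'
python3 -m jog '[[0.16,0,0,0],[0,0,0,0]]'
```

```text
t: 60.45
position: [0.4558, -0.1928, 0.0183]
tcp_rot: [3.141, -0.036, -0.0]
ft_force: [-3.2, -0.5, 1.8]
opening: 0.0428
gripper_force: 1.1
t: 61.08
position: [0.5156, -0.1943, 0.0179]
tcp_rot: [-3.141, 0.037, 0.001]
ft_force: [-4.6, -0.1, 2.5]
opening: 0.0427
gripper_force: 2.1
t: 61.7
position: [0.5761, -0.1955, 0.018]
tcp_rot: [3.141, -0.036, -0.0]
ft_force: [-1.0, -0.4, -1.4]
opening: 0.0425
gripper_force: 0.7
t: 62.32
position: [0.636, -0.197, 0.018]
tcp_rot: [3.141, -0.036, -0.0]
ft_force: [-3.7, 0.3, 1.6]
opening: 0.0429
gripper_force: 1.4
t: 62.58
position: [0.6404, -0.1971, 0.018]
tcp_rot: [3.141, -0.036, 0.001]
ft_force: [0.1, -0.4, -0.3]
opening: 0.0429
gripper_force: 0.0
```

```bash
python3 -m jog '[[0,0,-0.8,0],[0,0,-1,0],[0,0,-1,0],[0,0,-1,0],[0,0,-0.6,0]]'
python3 -m jog '[[-0.7,-1,0,0],[-0.7,-1,0,0],[-0.7,-1,0,0],[-0.7,-1,0,0],[-0.7,-1,0,0]]'
python3 -m jog '[[-0.7,-1,0,0],[-0.5,-1,0,0],[0,-1,0,0],[0,-1,0,0],[0,0,0,0]]'
python3 - <<'E'
from h import *
im=camera("top");crop("top",280,420,85,225,4.2,"c12",im)
a,b=[cv2.imread(f"pics/{k}.png",0).astype(np.float32) for k in("c2","c12")]
d=np.abs(a-b)
print("gate diff",d[385:425,25:245].max(),d[385:425,25:245].mean(),"rails",d[425:570,25:245].max(),"fork/beaker",d[240:570,330:580].max())
c9=cv2.imread("pics/c9.png",0)[:,294:].astype(np.float32)
print("gate vs c9",np.abs(c9-b)[385:425,25:245].max())
y=b[60:400,60:205]
hc=cv2.HoughCircles(cv2.GaussianBlur(b[60:400,40:215],(5,5),0).astype(np.uint8),cv2.HOUGH_GRADIENT,1,40,param1=80,param2=18,minRadius=12,maxRadius=24)
for u,v,r in hc[0]: 
    c=(u+40,v+60);print("circle",c,r,[at("top",280+(c[0]+.5)/4.2-.5,85+(c[1]+.5)/4.2-.5,z).round(4)[:2] for z in(.026,.054)])
# dark front edges: column profile through right half of boxes
print("profile x=150:",b[80:410:6,150].astype(int))
E
```

```text
t: 63.2
position: [0.6403, -0.1974, 0.1529]
tcp_rot: [3.141, -0.037, 0.004]
ft_force: [0.5, -0.4, -0.0]
opening: 0.0427
gripper_force: 0.0
t: 63.82
position: [0.5376, -0.0437, 0.1504]
tcp_rot: [-3.141, 0.036, -0.0]
ft_force: [0.8, -0.1, 0.0]
opening: 0.0427
gripper_force: 0.0
t: 64.45
position: [0.5051, 0.0782, 0.1502]
tcp_rot: [-3.141, 0.031, 0.001]
ft_force: [0.2, -0.2, -0.3]
opening: 0.0426
gripper_force: 0.0
gate diff 27.0 14.32875 rails 27.0 fork/beaker 60.0Traceback (most recent call last):
  File "<stdin>", line 7, in <module>
ValueError: operands could not be broadcast together with shapes (588,294) (588,588)
```

Run:
```python
from h import *
b=cv2.imread("pics/c12.png",0).astype(np.float32);a=cv2.imread("pics/c2.png",0).astype(np.float32)
c9=cv2.imread("pics/c9.png",0)[:,294:].astype(np.float32)
d=np.abs(c9-b[:,:294])[385:425,25:245];print("gate vs c9",d.max(),d.mean(), "brightness shift",np.median(b-a))
for n,(x0,x1,y0,y1) in dict(gate=(25,245,380,430),fork=(385,535,415,565),beaker=(330,460,250,385)).items():
    print(n,(x0,y0),cv2.minMaxLoc(cv2.matchTemplate(b,a[y0:y1,x0:x1],cv2.TM_CCOEFF_NORMED))[1::2])
d=a-b-np.median(a-b);ys,xs=np.where(np.abs(d[240:570,330:580])>25);print("diff px",len(xs),xs.min()+330 if len(xs) else 0,xs.max()+330,ys.min()+240,ys.max()+240)
hc=cv2.HoughCircles(cv2.GaussianBlur(b[60:400,40:215],(5,5),0).astype(np.uint8),cv2.HOUGH_GRADIENT,1,40,param1=80,param2=18,minRadius=12,maxRadius=24)
for u,v,r in hc[0]:
    c=(u+40,v+60);print("circle",c,r,[at("top",280+(c[0]+.5)/4.2-.5,85+(c[1]+.5)/4.2-.5,z).round(4)[:2] for z in(.026,.054)])
print(b[80:410:6,150].astype(int))
s=camera("side");crop("side",225,305,314,384,8,"s13",s)
a,b=[cv2.imread(f"pics/{k}.png",0).astype(np.float32) for k in("s1","s13")]
print("probe",cv2.minMaxLoc(cv2.matchTemplate(b,a[150:420,180:330],cv2.TM_CCOEFF_NORMED))[1::2],(180,150))
```

```text
gate vs c9 13.0 4.242159 brightness shift 20.0
gate (25, 380) (0.9991782307624817, (25, 380))
fork (385, 415) (0.9975720047950745, (385, 415))
beaker (330, 250) (0.9980018138885498, (330, 250))
diff px 160 411 511 450 566
circle (np.float32(100.5), np.float32(255.5)) 13.2 [array([ 0.6906, -0.1716]), array([ 0.6832, -0.1691])]
circle (np.float32(96.5), np.float32(186.5)) 19.4 [array([ 0.7461, -0.1698]), array([ 0.7377, -0.1673])]
[ 92 117 159 197 197 196 199 194 196 197 196 197 195 194 197 195 193 197
 195 196 197 197 191 178 195 198 196 197 195 198 195 196 196 194 199 202
  92  65  59  94 118 198 199 195 196 197 199 197 197 197 196 197 195 133
  45]
probe (0.9965879321098328, (181, 148)) (180, 150)
```

Run:
```python
from station import *
print(job_done())
```

```text
the job is handed in; nothing more can be done
None
```

The job is handed in: I touched the probe to the reference disc, the low box and the tall box in that order (no middle box was on the table), hung it back in its fork, and pushed both boxes into the bay, where the final camera images show the flaps shut.

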